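# Set up the drying frame: rest over the dowel, kickstand down, hold upright

## Task

Get the wooden drying frame ready for the painter: hang the small cork-topped saddle rest astride one half of the frame's top dowel and let go of it, then swing the folded-up kickstand leg forward over its centre until it is all the way down. Last, take the free half of the dowel with the fingers, bring the leaning frame upright and finish while still holding it there, because its hinge tips it back as soon as it is let go. Leave the tumbler, mug, bowl and paint jars where they stand.

Things in the scene. Friction and masses are not known exactly. Their poses are not given: they have to be found in the camera images.
- base: wooden base board of the drying frame, 250 x 350 x 18 mm, fixed to the table. Origin on the table below the frame's foot hinge; the board runs from 145 mm in front of it (-x) to 105 mm behind (+x) and 175 mm to each side (y). Its -x side faces the robot, roughly; the frame leans back towards its +x.
- frame (a joint): frame on a foot hinge along the base's y, 32 mm above the table: two 18 mm square posts 298 mm apart, 182 mm tall, a 22 mm cross rail at 85 mm. 0 = upright, positive = leaning back; starts at about 0.45 on its back stop. A spring (0.4 N m leaning, 0.7 N m upright) tips it back. Forward limit -0.35; the lowered leg's foot meets the base just forward of upright and stops it.
- frame_pivot (a point): middle of the frame's foot hinge; axes of the leaning frame: y along the hinge, z up the posts
- dowel: round wooden dowel across the top of the frame, 14 mm thick, 280 mm free between the posts, 170 mm up the frame from the foot hinge. Origin at the middle of the dowel's axis, y along the dowel, z up the posts, x backwards out of the frame.
- leg (a joint): kickstand leg, bar 14 mm wide, 10 mm thick, 130 mm long, at the middle of the frame's front (-x). 0 = folded up along the posts, leaning back with the frame, so it stays; grows as it swings forward and down to its stop at 2.41 (42 degrees short of straight down). Lightly damped: past the vertical (about 0.45 while the frame leans) it drops to the stop by its own weight within 1 s and stays.
- leg_hinge (a point): hinge of the leg, 85 mm up the frame from the foot hinge and 24 mm in front of the frame's mid-plane; turns about the frame's y axis
- leg_foot (a point): centre of the rubber foot at the leg's free end: 14 mm thick, 16 mm wide (along the dowel), 24 mm long, 118 mm from the leg's hinge. Folded up, the centre stands 33 mm higher up the frame than the dowel axis and 24 mm in front of it.
- saddle: loose saddle rest: an upside-down U standing on its two walls; 34 mm across (x), 54 mm long (y), 53 mm tall, about 90 g. Cork crown 8 mm thick, plywood walls 6 mm thick, 22 mm apart inside; the opening runs along y, 45 mm deep. Origin midway between the walls' lower edges; z up. Best gripped across x.
- saddle_crown (a point): middle of the underside of the saddle's crown, 45 mm above its origin: this rests on the dowel when hung
- tumbler: bystander: clear glass tumbler, 72 mm across, 85 mm tall; origin under its centre. The saddle and the tumbler may stand on either side of the frame
- bowl: bystander: white bowl, 110 mm across, 45 mm tall
- jar_a: bystander: paint jar, 44 mm across, 50 mm tall
- jar_b: bystander: paint jar, 44 mm across, 50 mm tall
- mug: bystander: blue mug, 80 mm across, 90 mm tall

How it is judged:
On the way, in this order (a step that is already met when the one before it is completed fails the run):
1. the saddle rest hangs astride the dowel, let go, while the frame still leans back (x of saddle_crown in the frame of dowel between -0.016 and 0.016 m and z of saddle_crown in the frame of dowel between -0.008 and 0.018 m and y of saddle_crown in the frame of dowel between -0.125 and 0.125 m and angle between saddle's own z axis and vertical below 0.6 rad and contact force between saddle and dowel above 0.15 N and contact force between each of the arm, the fingers and saddle below 0.1 N and value of joint leg below 0.4 rad), for 0.3 s.
2. the kickstand leg has gone over centre and is all the way down (value of joint leg above 2.3 rad and value of joint frame above 0.2 rad), for 0.2 s.
3. the frame is upright, held by the dowel (value of joint frame between -0.08 and 0.08 rad and velocity of joint frame between -0.1 and 0.1 rad/s and contact force between the fingers and dowel above 1.5 N), for 0.3 s.
At the end, for the whole second after the job is handed in: Frame within 0.08 rad (about 4.5 degrees) of upright and still, fingers pressing on the dowel with more than 1.5 N, leg on its down stop (joint above 2.3), saddle hanging on the dowel between the posts, carried by the dowel and not touched by the robot (all of step 3 and value of joint leg above 2.3 rad and x of saddle_crown in the frame of dowel between -0.016 and 0.016 m and z of saddle_crown in the frame of dowel between -0.008 and 0.018 m and y of saddle_crown in the frame of dowel between -0.125 and 0.125 m and angle between saddle's own z axis and vertical below 0.6 rad and contact force between saddle and dowel above 0.15 N and contact force between each of the arm, the fingers and saddle below 0.1 N); the arm keeps its last pose, push and grip.
It fails at once if the frame is thrown forward past upright (value of joint frame below -0.2 rad).
It fails at once if a bystander is moved or knocked over (distance of any of tumbler, bowl, jar_a, jar_b, mug from where it was at the start of the episode above 0.04 m or angle between any of tumbler, bowl, jar_a, jar_b, mug's own z axis and vertical above 0.6 rad).
It also fails if it takes over 72 s, if anything falls off the work surface, if the arm or the gripper's body presses on something with over 40 N, if the wrist force passes 120 N, or if a joint passes its speed limit or range.

## Robot

A 6-joint arm with a two-finger parallel gripper is mounted at the origin on the work surface. World frame = base frame: x ahead of the robot, y to its left, z up, the work surface at z = 0. Lengths are in m, angles in rad, forces in N, time in s.
With the tool pointing down it reaches from about 0.35 to 0.85 m from the base axis. Payload 8.1 kg.
Tool frame: the origin (TCP) lies on the centre line of the jaws, within the pads' length; the fingertips stand 22 mm ahead of it and the grasp point (between the pads) lies 3 mm ahead of it; z points along the fingers, y is the line along which they close (so a half turn about z gives the same grasp; the last joint's range is limited). The gripper opens to 93 mm and grips with 3 to 60 N. Pads are 15 mm wide; open, the fingers measure 128 mm over their backs; the gripper's body (75 mm by 188 mm) begins 65 mm behind the grasp point.
Start: joints at [-1.331, 0.13, 1.488, -0, 1.523, -0.085], TCP at [0.191, -0.569, 0.241] pointing down, gripper open.
Joint ranges: [-2.96, 2.96], [-0.89, 2.26], [0.02, 2.5], [-1.34, 4.48], [0, 2.73], [-2.66, 2.66]. Speed limits (rad/s): [2.39, 2.39, 2.79, 3.14, 3.14, 3.14].

## Interface

Orientations are given as a rotation vector (axis times angle).
In Python, from plant import robot, imaging, telemetry, job gives the robot as it stands (robot), with the cameras (imaging), the readings (telemetry) and the job (job).
- The arm moves only by the tool run_rows, called after "Call:" by a JSON object that holds its "op" and its "data", one argument or row to a line. Schema: {"type":"object","properties":{"deltas":{"type":"string"},"force":{"type":"number"},"only":{"type":"string"},"quiet":{"type":"boolean"},"lines":{"type":"string"}},"required":["deltas"],"additionalProperties":false}. deltas is a string of 1 to 20 rows, parted by a bar, with the numbers parted by spaces; each row has 5 numbers: the finger opening in m, then dx, dy, dz in m, then a turn about the tool's z in rad; each row shifts and turns the commanded pose from where the row before left it, along the tool's axes as they then stand; what a row does not reach is not made up. A row lasts 1/10 s, in which the tool goes at most 0.05 m and 0.15 rad, less where a joint would pass 70% of its speed; a pose out of reach is approached as far as the arm can. The fingers move at their own pace and stop on an object; force is the grip in N (left out, the last holds). Time passes only in rows, so rows that do not move let the fingers close. The tool returns the time, the measured TCP pose, the force, the opening and the grip force at its end. only (a regular expression) keeps the lines of the reply that match it, lines (a string "A,B") keeps lines A to B, and quiet returns only ok. Input that does not fit is refused with a message, and nothing moves.
- telemetry.read_state(): the state, without advancing time (a new reading comes with each control period).
- imaging.read_camera(name): name is "scene" or "top"; returns a dict with "image" (480x640x3 uint8, red, green, blue), "fx", "fy", "cx", "cy" (pixels), "R" (3x3) and "t" (3): a world point X has camera coordinates R X + t. Camera axes: x right, y down, z forward; pixel columns grow to the right and rows downward; lengths in m; the calibration is good to about 2 mm. A picture is of the moment at which its call begins. There is no depth.
- job.close_job(): hands the job in; it is judged then, once.
The state is a dict: "t": time; "q": joint angles; "dq": joint speeds; "joint_torque": joint torques, N m; "tool_pos": TCP position; "orientation": TCP orientation; "force": force on the tool from outside, world axes, zero at the start; "wrist_torque": the same for the moment, N m; "opening": finger opening in m; "gripper_force": force on a finger pad.
Only numpy, scipy, OpenCV 4.12 (cv2) and the standard library are available. Lean on these libraries where they do the work, as an engineer would, in place of code of your own. Each camera call takes 0.05 s, during which the arm holds its last target. There are 200 camera calls.

## Working session

There is one attempt and no reset: what is moved stays moved. The work goes in short steps, Python scripts to look and compute and a tool call to move; the robot and the scene stay as the last step left them, time stands still between calls to the robot, and variables do not carry over. Pictures are saved under pics/ and viewed, at most 10 in all, crops included, and the job is handed in when it is done.

```bash
ls; mkdir -p pics
```

Run:
```python
from plant import robot, imaging, telemetry, job
import cv2
for n in("scene","top"):
    c=imaging.read_camera(n); cv2.imwrite(f"pics/{n}0.png",c["image"][:,:,::-1]); print(n,c["fx"],c["cx"],c["cy"],c["R"],c["t"])
print(telemetry.read_state())
```

```text
pics
plant.py
scene 601.0477497239725 323.52433966356296 237.68705379151953 [[-0.32805029  0.94464337 -0.00564818]
 [ 0.71976039  0.24607287 -0.649148  ]
 [-0.61182349 -0.21701853 -0.76064116]] [ 0.20277756 -0.32946966  1.79202165]
top 606.211369507701 323.1169239618641 247.38807029478932 [[-0.02376793 -0.99963806 -0.01260328]
 [-0.9896358   0.02531225 -0.14135162]
 [ 0.14161948  0.00911302 -0.98987922]] [0.01908642 0.64645962 1.23362055]
{'t': 0.1, 'q': array([-1.33140857e+00,  1.31093326e-01,  1.48916649e+00,  8.02370346e-06,
        1.52298834e+00, -8.53755813e-02]), 'dq': array([ 0.00083506, -0.00121744, -0.00217926, -0.00152165,  0.00041404,
        0.00031522]), 'joint_torque': array([ 1.88323370e-04, -5.61345398e+01, -4.93093765e+01,  7.70039647e-02,
        2.91127997e-02, -6.38273673e-05]), 'tool_pos': array([ 0.19137604, -0.56816239,  0.23968986]), 'orientation': array([-3.09863573e+00, -5.07630587e-01,  1.87403701e-04]), 'force': array([ 0.36197264, -0.11595052,  0.22116115]), 'wrist_torque': array([-0.00457104, -0.02342806,  0.00146133]), 'gripper_force': 0.0, 'opening': 0.093306852307937}
```

View pics/scene0.png

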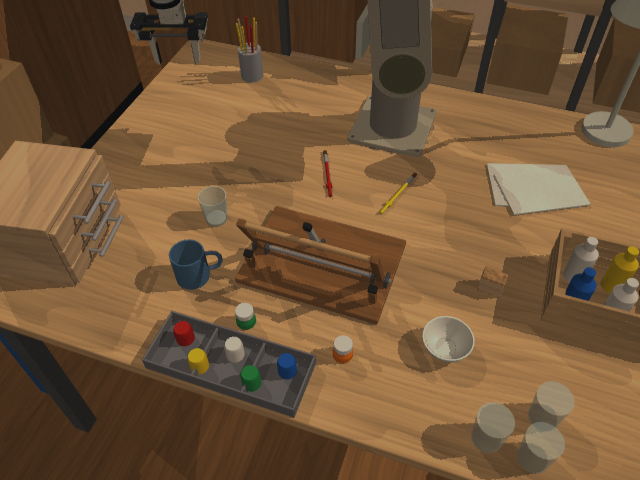

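View pics/top0.png

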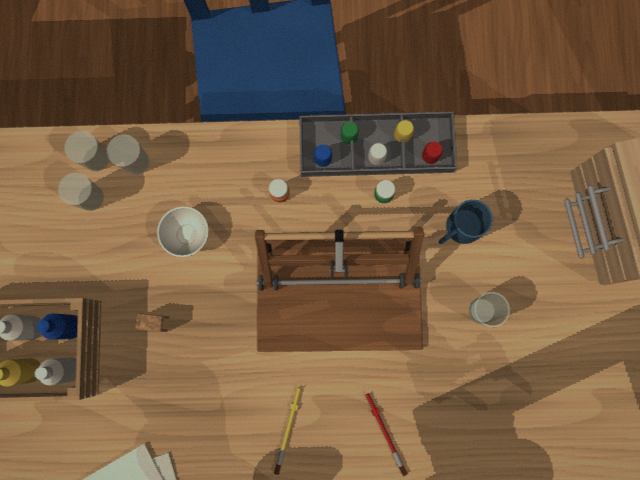

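The top view shows the frame with dowel ends near (272,236) and (410,236), the leg foot at (339,236) and the saddle at (149,322). In the scene view the saddle is at (494,276) and the leg foot at (308,228). I'll enlarge these for exact pixels.

Run:
```python
import cv2,numpy as np
t=cv2.imread("pics/top0.png");s=cv2.imread("pics/scene0.png")
r=lambda a,f:cv2.resize(a,None,fx=f,fy=f,interpolation=cv2.INTER_CUBIC)
cv2.imwrite("pics/f.png",np.vstack([r(t[220:295,245:435],4),r(s[210:300,230:420],4)[:, :][:300]]))
cv2.imwrite("pics/s.png",np.hstack([r(t[300:345,120:180],6),r(s[255:300,465:525],6)]))
```

```text
(no output)
```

View pics/f.png

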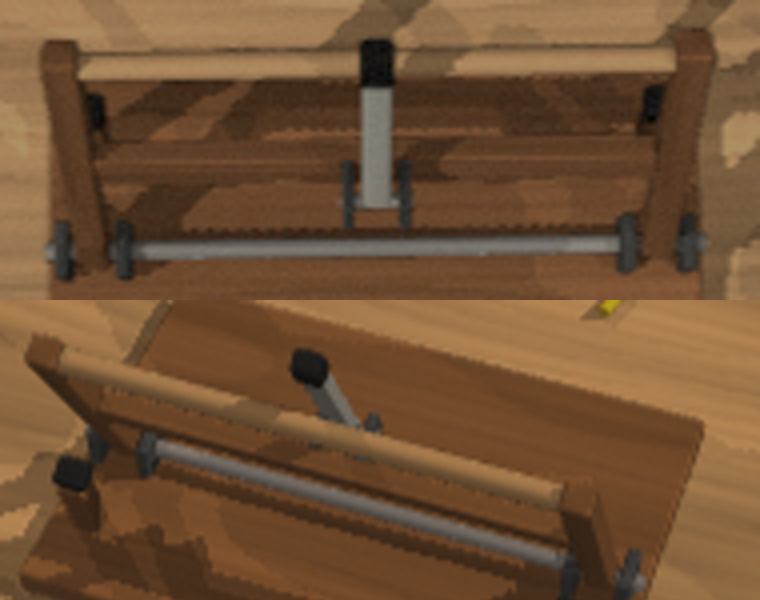

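View pics/s.png

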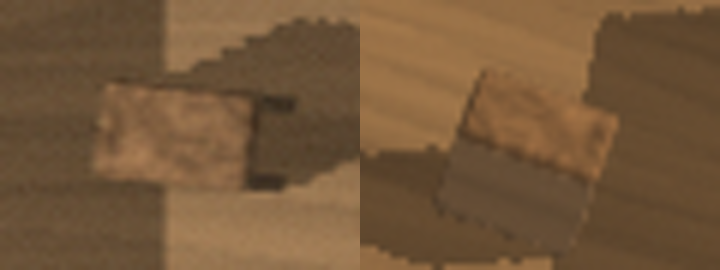

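The crops give sub-pixel positions for the dowel ends, foot and saddle crown corners, which are clear in both views. Next I triangulate them.

Create h.py:
```python
import numpy as np,cv2,json,os
from plant import robot, imaging, telemetry, job
from scipy.spatial.transform import Rotation as Ro
if not os.path.exists("cal.npz"):
    d={}
    for n in("scene","top"):
        c=imaging.read_camera(n); K=np.array([[c["fx"],0,c["cx"]],[0,c["fy"],c["cy"]],[0,0,1]])
        d[n]=K@np.c_[c["R"],c["t"]]
    np.savez("cal.npz",**d)
P=np.load("cal.npz")
def tri(t,s):
    X=cv2.triangulatePoints(P["top"],P["scene"],np.array(t,float).reshape(2,1),np.array(s,float).reshape(2,1))[:,0];X=X[:3]/X[3]
    e=[np.linalg.norm(proj(n,X)-p) for n,p in(("top",t),("scene",s))]
    return X,np.round(e,2)
def proj(n,X):
    p=P[n]@np.append(X,1);return p[:2]/p[2]
def atz(n,uv,z):
    M=P[n];H=np.c_[M[:,0],M[:,1],M[:,2]*z+M[:,3]];w=np.linalg.solve(H,[*uv,1]);return w[:2]/w[2]
def delta(target):
    s=telemetry.read_state();R=Ro.from_rotvec(s["orientation"]);return R.inv().apply(np.array(target)-s["tool_pos"]),R.as_matrix()
```

Run:
```python
from h import *
np.set_printoptions(precision=4,suppress=True)
F=lambda x,y:(245+x/4,220+y/4); G=lambda x,y:(230+x/4,210+(y-300)/4)
L=tri(F(78,67),G(562,494)); R=tri(F(673,61),G(62,360)); print("dowel +y",L,"-y",R,np.linalg.norm(L[0]-R[0]))
print("mid",(L[0]+R[0])/2,"axis deg",(L[0]-R[0]))
print("foot",tri(F(377,62),G(310,368)))
T=lambda x,y:(120+x/6,300+y/6); S=lambda x,y:(465+(x-360)/6,255+y/6)
for a,b in[((96,178),(617,118)),((247,188),(485,68)),((107,83),(587,180)),((255,93),(467,135))]: print("sad",tri(T(*a),S(*b)),atz("top",T(*a),.053))
# hinge rod
print("hinge",tri(F(130,252),G(562,560)),tri(F(618,243),G(160,448)))
# bystanders tops
d,M=delta([0,0,0]);print(M)
```

```text
dowel +y (array([0.649 , 0.1124, 0.1892]), array([0.49, 0.46])) -y (array([ 0.6452, -0.1675,  0.1864]), array([0.26, 0.23])) 0.2799359796641837
mid [ 0.6471 -0.0276  0.1878] axis deg [0.0038 0.2799 0.0028]
foot (array([ 0.6414, -0.0269,  0.2273]), array([0.8 , 0.72]))
sad (array([0.4835, 0.3972, 0.0486]), array([0.93, 0.86])) [0.4839 0.3939]
sad (array([0.4786, 0.3448, 0.0517]), array([1.36, 1.25])) [0.4792 0.3417]
sad (array([0.5164, 0.3921, 0.0495]), array([0.12, 0.12])) [0.5163 0.3907]
sad (array([0.5112, 0.3434, 0.0493]), array([1.5 , 1.41])) [0.5117 0.3393]
hinge (array([0.5749, 0.1009, 0.0351]), array([0.25, 0.23])) (array([ 0.5725, -0.1543,  0.0345]), array([0.93, 0.83]))
[[ 0.9477  0.3191 -0.0003]
 [ 0.3191 -0.9477  0.0011]
 [ 0.0001 -0.0011 -1.    ]]
```

Measurements agree with the given sizes:

| Item | Measured | Expected |
|---|---|---|
| Dowel length | 280 mm | 280 mm |
| Dowel height | 187 mm | about 185 mm |
| Leg foot | (.641, -.027, .227) | (.640, -.027, .228) |
| Saddle | centre (.498, .367), yaw about -0.09 | crown 34 × 54 mm |

First I turn the tool.

Call:
{"op": "run_rows", "data": {
  "deltas": "0.093 0 0 0 -0.1445 | 0.093 0 0 0 -0.1445 | 0.093 0 0 0 -0.1445 | 0.093 0 0 0 -0.1445 | 0.093 0 0 0 -0.1445 | 0.093 0 0 0 -0.1445 | 0.093 0 0 0 -0.1445 | 0.093 0 0 0 -0.1445",
  "force": 10
}}

```text
t: 1.0
tool_pos: [0.1915, -0.5685, 0.2403]
orientation: [-2.312, -2.126, -0.0]
force: [1.2, -0.2, 1.5]
opening: 0.0931
gripper_force: 0.0
```

```bash
python3 -c "
from h import *
print(delta([.45,-.25,.24]));print(delta([.45,.2,.24])[0],delta([.498,.367,.24])[0])"
```

```text
(array([0.33902636, 0.23091152, 0.00047182]), array([[ 8.38881933e-02,  9.96475163e-01, -1.41627007e-04],
       [ 9.96475029e-01, -8.38881037e-02,  5.50568785e-04],
       [ 5.36747299e-04, -1.87313997e-04, -9.99999838e-01]]))
[7.87440118e-01 1.93161874e-01 7.19579277e-04] [9.57878081e-01 2.26983369e-01 8.04726168e-04]
```

Call:
{"op": "run_rows", "data": {
  "deltas": "0.093 0.0377 0.0257 0 0 | 0.093 0.0377 0.0257 0 0 | 0.093 0.0377 0.0257 0 0 | 0.093 0.0377 0.0257 0 0 | 0.093 0.0377 0.0257 0 0 | 0.093 0.0377 0.0257 0 0 | 0.093 0.0377 0.0257 0 0 | 0.093 0.0377 0.0257 0 0 | 0.093 0.0377 0.0257 0 0 | 0.093 0.045 -0.0038 0 0 | 0.093 0.045 -0.0038 0 0 | 0.093 0.045 -0.0038 0 0 | 0.093 0.045 -0.0038 0 0 | 0.093 0.045 -0.0038 0 0 | 0.093 0.045 -0.0038 0 0 | 0.093 0.045 -0.0038 0 0 | 0.093 0.045 -0.0038 0 0 | 0.093 0.045 -0.0038 0 0 | 0.093 0.045 -0.0038 0 0"
}}

```text
t: 2.9
tool_pos: [0.4545, 0.202, 0.2407]
orientation: [2.319, 2.119, 0.0]
force: [0.8, -0.1, 0.4]
opening: 0.0927
gripper_force: 0.0
```

```bash
python3 -c "
from h import *
print(delta([.498,.367,.1])[0],delta([.498,.367,.041])[0])"
```

```text
[0.16821253 0.02843836 0.14070903] [0.16820914 0.02841724 0.19970903]
```

Call:
{"op": "run_rows", "data": {
  "deltas": "0.093 0.042 0.0071 0 0 | 0.093 0.042 0.0071 0 0 | 0.093 0.042 0.0071 0 0 | 0.093 0.042 0.0071 0 0 | 0.08 0 0 0.045 0 | 0.08 0 0 0.045 0 | 0.08 0 0 0.045 0 | 0.08 0 0 0.035 0 | 0.08 0 0 0.02 0 | 0.08 0 0 0.0097 0 | 0.08 0 0 0 0"
}}

```text
t: 4.0
tool_pos: [0.4973, 0.3642, 0.0394]
orientation: [-2.319, -2.119, 0.005]
force: [-0.1, 0.5, 0.6]
opening: 0.0801
gripper_force: 0.0
```

```bash
python3 -c "
from h import *
import cv2
np.set_printoptions(precision=4,suppress=True)
print(delta([.498,.367,.041])[0])
a=imaging.read_camera('top')['image'][280:360,110:190,::-1];b=imaging.read_camera('scene')['image'][230:310,450:530,::-1]
cv2.imwrite('pics/g.png',cv2.resize(np.hstack([a,b]),None,fx=5,fy=5,interpolation=2))"
```

```text
[ 0.0028  0.0004 -0.0016]
```

View pics/g.png

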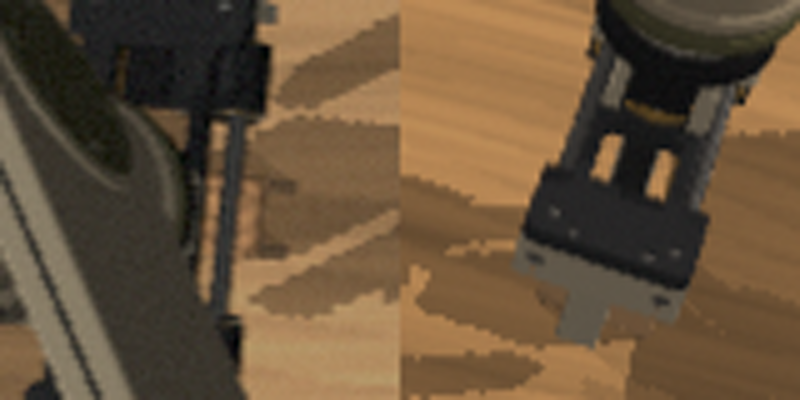

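The fingers straddle the saddle: its body is visible between them in the top crop around (240,215), and the saddle ends show either side of the finger in the scene crop around (570,305). Now close and lift.

Call:
{"op": "run_rows", "data": {
  "deltas": "0.02 0.002 0 0 0 | 0.02 0 0 0 0 | 0.02 0 0 0 0 | 0.02 0 0 0 0 | 0.02 0 0 0 0 | 0.02 0 0 0 0 | 0.02 0 0 0 0 | 0.02 0 0 0 0 | 0.02 0 0 -0.02 0 | 0.02 0 0 -0.045 0 | 0.02 0 0 -0.045 0 | 0.02 0 0 -0.045 0 | 0.02 0 0 -0.045 0 | 0.02 0 0 -0.045 0",
  "force": 12
}}

```text
t: 5.5
tool_pos: [0.4981, 0.3666, 0.2875]
orientation: [-2.319, -2.119, 0.001]
force: [1.0, 0.4, -0.8]
opening: 0.0338
gripper_force: 11.9
```

```bash
python3 -c "
from h import *
np.set_printoptions(precision=4,suppress=True)
print(delta([.6478,.055,.28]))"
```

```text
(array([-0.2969,  0.1771,  0.0075]), array([[ 0.0899,  0.9959, -0.0004],
       [ 0.9959, -0.0899, -0.0002],
       [-0.0002, -0.0003, -1.    ]]))
```

Call:
{"op": "run_rows", "data": {
  "deltas": "0.02 -0.0371 0.0221 0 0 | 0.02 -0.0371 0.0221 0 0 | 0.02 -0.0371 0.0221 0 0 | 0.02 -0.0371 0.0221 0 0 | 0.02 -0.0371 0.0221 0 0 | 0.02 -0.0371 0.0221 0 0 | 0.02 -0.0371 0.0221 0 0 | 0.02 -0.0371 0.0221 0 0 | 0.02 0 0 0 -0.076 | 0.02 0 0 0 0 | 0.02 0 0 0 0"
}}

```text
t: 6.6
tool_pos: [0.6477, 0.0557, 0.2856]
orientation: [-2.238, -2.203, 0.0]
force: [-0.2, 0.3, -1.3]
opening: 0.0342
gripper_force: 11.9
```

```bash
python3 -c "
from h import *
import cv2
np.set_printoptions(precision=4,suppress=True)
print(delta([.6482,.055,.26]))
a=imaging.read_camera('top')['image'][190:290,250:350,::-1];b=imaging.read_camera('scene')['image'][175:275,290:390,::-1]
cv2.imwrite('pics/d.png',cv2.resize(np.hstack([a,b]),None,fx=4,fy=4,interpolation=2))"
```

```text
(array([-0.0007,  0.0006,  0.0256]), array([[ 0.0158,  0.9999, -0.0007],
       [ 0.9999, -0.0158,  0.0003],
       [ 0.0003, -0.0007, -1.    ]]))
```

View pics/d.png

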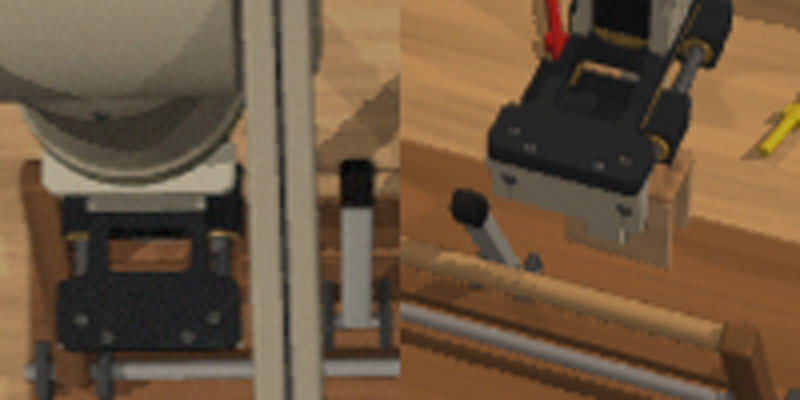

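The saddle hangs upright in the jaws over the dowel; the lower edge of its +x wall runs through scene-crop (566,240)–(670,268). I'll check this against the projected edge, then lower.

```bash
python3 -c "
from h import *
np.set_printoptions(precision=4,suppress=True)
for u in((331.5,235),(357.5,242)): print(atz('scene',u,.246))
print([proj('scene',[.648+.017,y,.246]) for y in(.0287,.0827)])"
```

```text
[0.6609 0.0331]
[0.6616 0.0872]
[array([328.7419, 235.9436]), array([354.7746, 242.6941])]
```

Call:
{"op": "run_rows", "data": {
  "deltas": "0.02 0 0.0005 0.03 0 | 0.02 0 0 0.03 0 | 0.02 0 0 0.012 0 | 0.02 0 0 0.005 0 | 0.02 0 0 0.005 0 | 0.02 0 0 0.0 0"
}}

```text
t: 7.3
tool_pos: [0.6486, 0.0556, 0.2045]
orientation: [2.237, 2.206, 0.001]
force: [0.4, -0.1, -2.0]
opening: 0.0339
gripper_force: 11.9
```

Call:
{"op": "run_rows", "data": {
  "deltas": "0.02 0 0 0.004 0 | 0.02 0 0 0.004 0 | 0.02 0 0 0.003 0 | 0.02 0 0 0 0"
}}

```text
t: 7.7
tool_pos: [0.6481, 0.0553, 0.1923]
orientation: [-2.237, -2.205, 0.001]
force: [0.5, -0.4, -0.8]
opening: 0.0342
gripper_force: 11.9
```

Call:
{"op": "run_rows", "data": {
  "deltas": "0.02 0 0 0.002 0 | 0.02 0 0 0 0"
}}

```text
t: 7.9
tool_pos: [0.6483, 0.0553, 0.1907]
orientation: [-2.237, -2.206, 0.0]
force: [-0.1, -0.5, -1.7]
opening: 0.0342
gripper_force: 11.9
```

Call:
{"op": "run_rows", "data": {
  "deltas": "0.02 0 0 0.0015 0 | 0.02 0 0 0 0 | 0.045 0 0 0 0 | 0.06 0 0 0 0 | 0.075 0 0 0 0 | 0.075 0 0 0 0 | 0.075 0 0 0 0 | 0.075 0 0 0 0 | 0.075 0 0 -0.01 0 | 0.075 0 0 -0.03 0 | 0.075 0 0 -0.04 0 | 0.075 0 0 -0.04 0 | 0.03 0 0 0 0"
}}

```text
t: 9.2
tool_pos: [0.651, 0.0554, 0.3187]
orientation: [2.231, 2.2, 0.014]
force: [0.4, 0.5, 0.4]
opening: 0.0705
gripper_force: 0.0
```

```bash
python3 -c "
from h import *
import cv2
np.set_printoptions(precision=4,suppress=True)
b=imaging.read_camera('scene')['image'][190:290,230:390,::-1]
cv2.imwrite('pics/e.png',cv2.resize(b,None,fx=4,fy=4,interpolation=2))"
```

```text
(no output)
```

View pics/e.png

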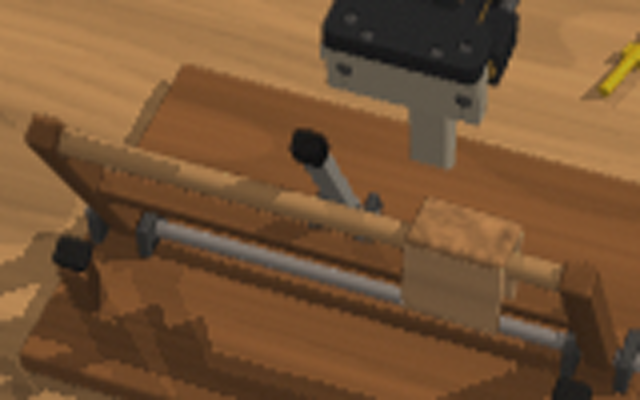

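The saddle hangs astride the dowel at crop (460,260), let go, and the leg is still folded with its foot at crop (310,148). Next, go behind the leg foot with closed fingers.

Call:
{"op": "run_rows", "data": {
  "deltas": "0.0 -0.041 0.021 0 0 | 0.0 -0.041 0.021 0 0 | 0.0 0 0 0 0 | 0.0 0 0 0 0 | 0.0 0 0 0 0 | 0 0 0 0.04 0 | 0 0 0 0.04 0 | 0 0 0 0 0"
}}

```text
t: 10.05
tool_pos: [0.6853, -0.0253, 0.2219]
orientation: [-2.228, -2.201, 0.011]
force: [-1.0, -0.3, -1.5]
opening: 0.0036
gripper_force: 0.0
```

```bash
python3 -c "
from h import *
np.set_printoptions(precision=4,suppress=True)
print(delta([.58,-.027,.237])[0])"
```

```text
[-0.0029 -0.1054 -0.0139]
```

Call:
{"op": "run_rows", "data": {
  "deltas": "0 -0.002 0 -0.012 0 | 0 0 -0.01 0 0 | 0 0 -0.01 0 0 | 0 0 -0.01 0 0 | 0 0 -0.01 0 0 | 0 0 -0.01 0 0 | 0 0 -0.01 0 0 | 0 0 -0.01 0 0 | 0 0 -0.01 0 0 | 0 0 -0.01 0 0 | 0 0 -0.01 0 0 | 0 0 -0.01 0 0 | 0 0 0 0 0 | 0 0 0 -0.04 0 | 0 0 0 -0.02 0 | 0 0 0 0 0 | 0 0 0 0 0 | 0 0 0 0 0"
}}

```text
t: 11.85
tool_pos: [0.5786, -0.0276, 0.2995]
orientation: [-2.235, -2.204, 0.003]
force: [-0.0, -0.3, -0.5]
opening: 0.0002
gripper_force: 0.0
```

```bash
python3 -c "
from h import *
import cv2
b=imaging.read_camera('scene')['image'][190:290,230:390,::-1]
cv2.imwrite('pics/l.png',cv2.resize(b,None,fx=4,fy=4,interpolation=2))"
```

```text
(no output)
```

View pics/l.png

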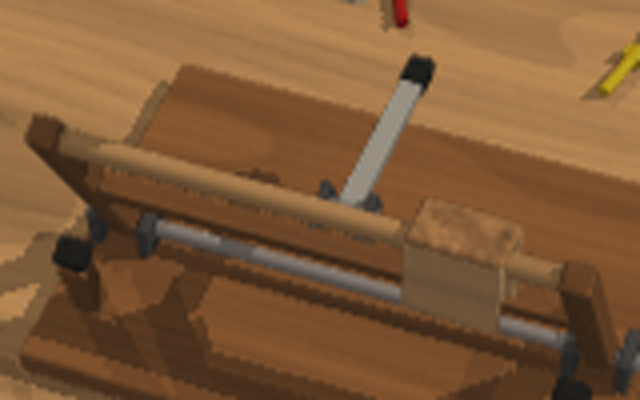

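The leg has swung forward, with its foot at crop (418,72). I'll check that against the down stop, and look again once the arm has moved over the -y half of the dowel.

Call:
{"op": "run_rows", "data": {
  "deltas": "0.03 -0.04 0.024 0 0 | 0.06 -0.033 0.024 0 0 | 0.06 0 0.022 0 0 | 0.06 0 0 0 0 | 0.06 0 0 0 0"
}}

```text
t: 12.4
tool_pos: [0.6476, -0.1015, 0.2996]
orientation: [-2.235, -2.204, 0.003]
force: [0.1, 0.4, -0.7]
opening: 0.0359
gripper_force: 0.0
```

```bash
python3 -c "
from h import *
import cv2
np.set_printoptions(precision=4,suppress=True)
for a in(1.2,1.8,2.3,2.41):
  p=a-.45; print(a,proj('scene',[.589-.118*np.sin(p),-.027,.119+.118*np.cos(p)]))
print(delta([.6463,-.1,.187])[0],delta([0,0,0])[1])
b=imaging.read_camera('scene')['image'][170:290,230:390,::-1]
cv2.imwrite('pics/l2.png',cv2.resize(b,None,fx=4,fy=4,interpolation=2))"
```

```text
1.2 [327.7151 190.9946]
1.8 [332.5555 199.3874]
2.3 [332.188  216.8521]
2.41 [331.597 221.523]
[ 0.0013 -0.001   0.1126] [[ 0.0139  0.9999 -0.0031]
 [ 0.9999 -0.0139  0.0008]
 [ 0.0008 -0.0031 -1.    ]]
```

View pics/l2.png

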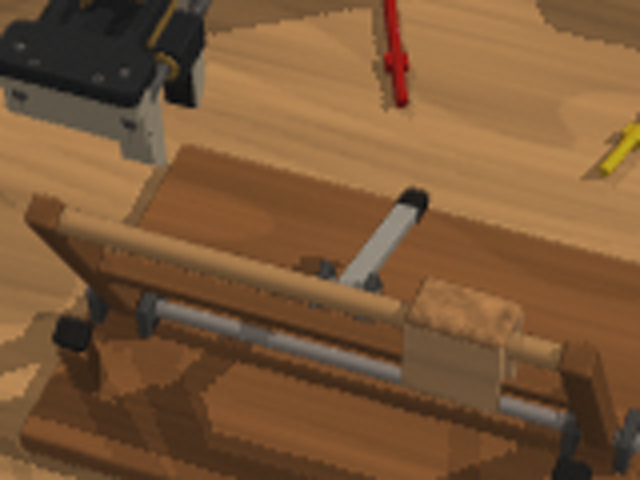

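The foot is now at crop (413,202), which is full-image (333,220) and matches the 2.41 stop. Grip the free half of the dowel.

Call:
{"op": "run_rows", "data": {
  "deltas": "0.06 0 -0.001 0.03 0 | 0.06 0 0 0.03 0 | 0.06 0 0 0.03 0 | 0.06 0 0 0.0226 0 | 0.06 0 0 0 0 | 0.0 0 0 0 0 | 0.0 0 0 0 0 | 0.0 0 0 0 0 | 0.0 0 0 0 0 | 0.0 0 0 0 0 | 0.0 0 0 0 0 | 0.0 0 0 0 0",
  "force": 20
}}

```text
t: 13.65
tool_pos: [0.6481, -0.1017, 0.1895]
orientation: [2.236, 2.205, 0.002]
force: [4.5, 0.1, 0.8]
opening: 0.0136
gripper_force: 20.0
```

```bash
python3 -c "
from h import *
t0=telemetry.read_state()['tool_pos']; z0=t0[2]
for a in(.45,.36,.27,.18,.09,0): print(a,[round(1000*v,1) for v in(170*(np.sin(a)-np.sin(.45))/1000,170*(np.cos(a)-np.cos(.45))/1000)])"
```

```text
0.45 [np.float64(0.0), np.float64(0.0)]
0.36 [np.float64(-14.1), np.float64(6.0)]
0.27 [np.float64(-28.6), np.float64(10.8)]
0.18 [np.float64(-43.5), np.float64(14.2)]
0.09 [np.float64(-58.7), np.float64(16.2)]
0 [np.float64(-73.9), np.float64(16.9)]
```

Call:
{"op": "run_rows", "data": {
  "deltas": "0 0 -0.0047 -0.002 0 | 0 0 -0.0047 -0.002 0 | 0 0 -0.0047 -0.002 0 | 0 0 -0.0048 -0.0016 0 | 0 0 -0.0048 -0.0016 0 | 0 0 -0.0048 -0.0016 0 | 0 0 -0.005 -0.0011 0 | 0 0 -0.005 -0.0011 0 | 0 0 -0.005 -0.0011 0 | 0 0 -0.005 -0.0007 0 | 0 0 -0.005 -0.0007 0 | 0 0 -0.005 -0.0007 0 | 0 0 -0.005 -0.0002 0 | 0 0 -0.005 -0.0002 0 | 0 0 -0.003 0 0 | 0 0 0 0 0 | 0 0 0 0 0"
}}

```text
t: 15.35
tool_pos: [0.5776, -0.1009, 0.2077]
orientation: [2.234, 2.203, 0.005]
force: [6.0, 0.5, 5.5]
opening: 0.0132
gripper_force: 20.0
```

```bash
python3 -c "
from h import *
import cv2
c=[imaging.read_camera(n)['image'][...,::-1] for n in('top','scene')]
cv2.imwrite('pics/u.png',np.hstack([cv2.resize(x,(400,400),interpolation=2) for x in (c[0][210:310,240:440][:, :100],c[1][190:290,270:370])]))
cv2.imwrite('pics/us.png',c[1])"
```

```text
(no output)
```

View pics/u.png

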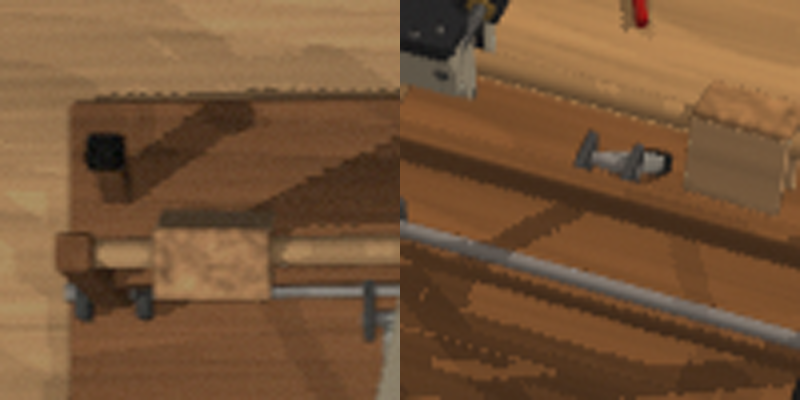

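The top crop shows the saddle on the dowel at (212,255), tipped slightly towards -x, with the leg below. The picture budget is used up, so I'll get the frame angle and the saddle tilt numerically.

Run:
```python
from h import *
from scipy.optimize import least_squares
np.set_printoptions(precision=3,suppress=True)
t=imaging.read_camera('top')['image'].astype(int); s=imaging.read_camera('scene')['image'].astype(int)
print("top saddle col 288-298"); print(np.c_[np.arange(258,290),t[258:290,288:299].mean(1).round()].astype(int).tolist())
print("top dowel col 267-274");print(np.c_[np.arange(264,284),t[264:284,266:275].mean(1).round()].astype(int).tolist())
# frame angle from dowel row (crop (130,249), (330,249))
for a in(-.1,-.05,0,.05,.1): print(a,[proj('top',[.5737+.0136*(y+.027)+.17*np.sin(a),y,.0325+.17*np.cos(a)]) for y in(.1,.0)])
T=lambda x,y:(240+x/4,210+y/4); S=lambda x,y:(270+(x-400)/4,190+y/4)
# saddle corners (x,z local; y=±27): observations
obs=[('top',-.017,.053,1,T(155,298)),('top',-.017,.053,-1,T(270,298)),('top',.017,.0,1,T(162,210)),('top',.017,0,-1,T(270,210)),('top',.017,.049,1,T(155,228)),('top',.017,.049,-1,T(269,226)),
('scene',.017,0,-1,S(690,187)),('scene',.017,0,1,S(783,212)),('scene',.017,.045,-1,S(690,115)),('scene',.017,.045,1,S(787,152)),('scene',-.017,.053,-1,S(712,80))]
def f(p):
    x,y,z,th=p;o=[]
    for n,a,h,k,uv in obs:
        c,q=np.cos(th),np.sin(th); X=[x+a*c-h*q,y+k*.027,z+a*q+h*c]   # th>0: top toward -x
        o+=list(proj(n,X)-uv)
    return o
r=least_squares(f,[.58,.05,.16,0],loss='soft_l1');print(r.x,np.array(r.fun))
x,y,z,th=r.x;print("crown",x-.045*np.sin(th),z+.045*np.cos(th))
```

```text
top saddle col 288-298
[[258, 117, 79, 50], [259, 116, 78, 49], [260, 107, 72, 45], [261, 99, 66, 41], [262, 82, 59, 39], [263, 69, 55, 40], [264, 69, 54, 39], [265, 70, 55, 39], [266, 72, 55, 38], [267, 123, 91, 62], [268, 153, 113, 76], [269, 161, 119, 81], [270, 158, 117, 79], [271, 160, 119, 81], [272, 162, 122, 82], [273, 161, 121, 82], [274, 159, 119, 80], [275, 158, 116, 79], [276, 144, 107, 72], [277, 151, 111, 75], [278, 158, 116, 78], [279, 156, 115, 78], [280, 152, 113, 76], [281, 154, 114, 77], [282, 160, 119, 81], [283, 164, 122, 83], [284, 147, 108, 73], [285, 101, 68, 43], [286, 121, 81, 51], [287, 121, 81, 52], [288, 121, 81, 51], [289, 120, 81, 51]]
top dowel col 267-274
[[264, 114, 76, 48], [265, 116, 77, 48], [266, 119, 80, 50], [267, 120, 81, 52], [268, 115, 77, 49], [269, 94, 67, 44], [270, 112, 86, 58], [271, 142, 110, 75], [272, 161, 125, 86], [273, 168, 133, 90], [274, 169, 133, 92], [275, 163, 126, 86], [276, 139, 107, 73], [277, 66, 45, 27], [278, 72, 47, 29], [279, 81, 53, 32], [280, 83, 55, 34], [281, 62, 40, 26], [282, 54, 39, 25], [283, 55, 42, 30]]
-0.1 [array([270.5  , 284.293]), array([324.917, 283.684])]
-0.05 [array([270.413, 279.664]), array([324.802, 279.051])]
0 [array([270.349, 275.05 ]), array([324.689, 274.432])]
0.05 [array([270.307, 270.467]), array([324.579, 269.846])]
0.1 [array([270.289, 265.934]), array([324.471, 265.309])]
[0.584 0.059 0.167 0.249] [-1.158  1.143 -0.18   0.406 -1.257  0.69   0.203 -0.024 -1.62  -0.215
 -0.4   -0.459 -2.686  0.588 -1.746  0.597 -0.725  1.272 -0.256 -1.749
 -1.166 -1.262]
crown 0.57304672464338 0.21106865531579447
```

The frame is at about +0.02 rad and the saddle tilt is about 0.25 rad. Its crown sits within about 5 mm of the dowel in x, and the grip is 20 N. I'll hold briefly to confirm it is steady, then hand in.

Call:
{"op": "run_rows", "data": {
  "deltas": "0 0 0 0 0 | 0 0 0 0 0 | 0 0 0 0 0 | 0 0 0 0 0 | 0 0 0 0 0 | 0 0 0 0 0"
}}

```text
t: 16.15
tool_pos: [0.5777, -0.1009, 0.2077]
orientation: [2.234, 2.203, 0.005]
force: [4.9, 0.6, 5.3]
opening: 0.0133
gripper_force: 20.0
```

```bash
python3 -c "
from plant import robot, imaging, telemetry, job
print(job.close_job())"
```

```text
the job is handed in; nothing more can be done
None
```

I handed the job in at about 16 s, and no verdict came back: by my measurements the saddle hangs on the dowel untouched (tilted about 0.25 rad), the leg is on its down stop, and the gripper is holding the frame about 0.02 rad from upright at 20 N.

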